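# Close the cutlery caddy: end flaps in, lid down under its clip

## Robot

A 6-joint arm with a two-finger parallel gripper is mounted at the origin on the work surface. World frame = base frame: x ahead of the robot, y to its left, z up, the work surface at z = 0. Lengths are in m, angles in rad, forces in N, time in s.
With the tool pointing down it reaches from about 0.225 to 0.875 m from the base axis. Payload 3.4 kg.
Tool frame: the origin (TCP) lies between the finger pads; the fingertips stand 19 mm ahead of it and the grasp point (between the pads) is the TCP (manip.tip_reach is the distance from the TCP to the fingertips, in m); z points along the fingers, x is the direction in which the jaws open and shut, and the axes are right-handed (so a half turn about z gives the same grasp; the last joint's range is limited). The gripper opens to 85 mm and grips with 20 to 120 N. Pads are 22 mm wide; open, the fingers measure 114 mm over their backs; the gripper's body (76 mm by 85 mm) begins 54 mm behind the grasp point. The pads swing forward as they close: fully open they stand 13 mm farther back than shut.
Start: joints at [1.144, 0.276, 1.505, -0, 1.361, -0.121], TCP at [0.173, 0.548, 0.25] pointing down, gripper open.
Joint ranges: [-2.89, 2.89], [-0.75, 2.08], [0.22, 2.7], [-1.18, 4.32], [0.11, 2.71], [-2.7, 2.7]. Speed limits (rad/s): [2.57, 2.57, 3.14, 3.14, 3.14, 3.14].

## Interface

Orientations are given as a unit quaternion [w, x, y, z].
In Python, from rig import manip gives the robot as it stands.
- The arm moves only by the tool send_rows, never from a script. Its arguments are lists of equal length, an entry for each row: "delta_pos": the shift along the tool's x, y, z normalised to -1 to 1, where 1 is 40 cm, a list of three; "angular": the turn, a rotation vector about the tool's x, y, z normalised to -1 to 1, where 1 is 0.08 rad, a list of three. A call has 1 to 5 rows; each row shifts and turns the commanded pose from where the row before left it, along the tool's axes as they then stand; what a row does not reach is not made up. A row lasts 1/12 s, in which the tool goes at most 41.7 mm and 7.16 degrees, less where a joint would pass 70% of its speed; a pose out of reach is approached as far as the arm can. A call with a number of a shift or a turn outside -1 to 1 is refused whole. A call with a gripper value outside its range is refused whole. "hand" is the finger opening in mm, from 0 to 85.4, set as the call begins (left out, the last holds). The fingers move at their own pace and stop on an object; "squeeze" is the grip in N (left out, the last holds). Time passes only in rows, so rows that do not move let the fingers close. It gives the time, the measured TCP pose, the force and the opening at its end, in the units of the state.
- manip.get_state(): the state, without advancing time (a new reading comes with each control period).
- manip.get_image(name): name is "scene" or "top" or "wrist"; returns the picture (480x640x3 uint8, blue, green, red); there is no depth.
- manip.calibration(name): a dict with "fx", "fy", "cx", "cy" (pixels), "camera_from_world" (4x4, takes a point from world to camera coordinates). Camera axes: x right, y up, looking along -z (the intrinsics and any distortion apply to the point x, -y, -z); pixel columns grow to the right and rows downward; lengths in m; the calibration is good to about 2 mm. A picture is of the moment at which its call begins: read the wrist's pose just before it. calibration takes no time and is no camera call; for the wrist camera it gives the pose at the moment of the call.
- manip.sign_off(): hands the job in, once; it reports no verdict.
The state is a dict: "clock": time; "qpos": joint angles; "qd": joint speeds; "effort": joint torques, N m; "position": TCP position; "ee_rot": TCP orientation; "contact_force": force on the tool from outside, world axes, zero at the start; "moment": the same for the moment, N m; "width": finger opening in m.
Only numpy, scipy, OpenCV 4.12 (cv2) and the standard library are available. Lean on these libraries where they do the work, as an engineer would, in place of code of your own. Each camera call takes 0.05 s, during which the arm holds its last target.

## Task

Close up the cutlery caddy on the drainer: fold both green end flaps down flat over the spoons first, then swing the white lid over on top of them and press its front edge down, firmly but gently, until it snaps fully home under the orange spring clip. Leave the ramekin, the cup and the bottle where they are.

Things in the scene. Friction and masses are not known exactly. Their poses are not given: they have to be found in the camera images.
- caddy: grey rack with moulded-on cutlery caddy, fixed. Origin on the work surface under the caddy's centre; x from the clip (front) to the lid hinge (rear), y to the left end, z up. Rack plate 12 mm thick, x -105 to 105, y -130 to 300 mm. Caddy: open box 130 (x) x 180 (y) mm, walls 4 mm, rim 92 mm above the work surface, four teaspoons in it. Green flaps on its y ends, lid on the rear wall
- flap_left_hinge (a point): middle of the left end flap's hinge line (parallel to the caddy's x), 88 mm left of the caddy's centre and 91 mm above the work surface
- flap_right_hinge (a point): middle of the right end flap's hinge line (parallel to the caddy's x), 88 mm right of the caddy's centre and 91 mm above the work surface
- flap_left_edge (a point): middle of the left flap's free edge, 72 mm from its hinge. The flap is a green plate 116 mm wide along the hinge and 4 mm thick
- flap_right_edge (a point): middle of the right flap's free edge, 72 mm from its hinge; same plate as the left one
- flap_left (a joint): angle of the left flap (rad): 0 lying flat over the caddy, 1.57 upright, more leaning outwards, stop at 2.4. Stiff hinge, stays where it is left; 1 to 2 N at the edge turns it
- flap_right (a joint): angle of the right flap (rad), counted like the left one
- lid_hinge (a point): middle of the lid's hinge line (parallel to the caddy's y) on the rear wall, 65 mm behind the caddy's centre and 100 mm above the work surface
- lid_edge (a point): middle of the lid's free edge, 132 mm from its hinge. The lid is a white plate 184 mm wide along the hinge and 5 mm thick; shut and clipped, its top face is 102.5 mm above the work surface
- lid_pad (a point): centre of the black press pad (26 x 50 mm) on the lid's outer face, 105 mm from the hinge and 27 mm from the free edge
- lid (a joint): angle of the lid (rad): 0 shut and held by the clip, 1.57 upright, more leaning to the rear, stop at 2.4; it can be pressed to a hard stop at -0.03. Stiff hinge, stays where left; 1 to 3 N at the edge turns it. From 0.03 rad down it squeezes a rubber seal on the front rim, which lifts it again unless clipped. It and the flaps block one another: flaps folded in later lie on top of it
- clip_nose (a point): inner tip of the orange spring clip at the middle of the caddy's front wall, 105 mm above the work surface. Its nose is a 50 mm long ridge, 45 degree slope above, flat below, 4 mm over the lid's edge, which must go past it from above. The lid meets it at about 0.09 rad. It snaps back over the lid only once the lid is pressed slightly below 0, against the seal: 15 to 20 N on the pad
- clip (a joint): how far the clip is pushed outwards (m): 0 at rest or snapped over the lid, about 0.004 while the lid edge passes, stop at 0.009; sprung, 2 N at rest, 400 N/m
- ramekin_centre (a point): white ceramic ramekin, 84 mm diameter, 48 mm high, standing loose to the right of the caddy; centre, half-way up
- espresso_cup_centre (a point): blue glass espresso cup, 68 mm diameter, 60 mm high, standing loose to the right of the caddy; centre, half-way up
- bottle_centre (a point): stainless bottle with black twist cap, 66 mm diameter, 190 mm long, lying loose along the caddy's x between two low ribs on the left part of the rack; its middle, on its axis

How it is judged:
On the way, in this order (a step that is already met when the one before it is completed fails the run):
1. both end flaps are folded down (within 0.15 rad of flat) while the lid is still open (above 0.8 rad) (value of joint each of flap_left, flap_right below 0.15 rad and value of joint lid above 0.8 rad), for 0.2 s.
2. the lid is down under the clip (within 0.02 rad of shut) and the clip has sprung back over it (value of joint lid below 0.02 rad and value of joint clip below 0.002 m), for 0.2 s.
At the end, for the whole second after the job is handed in: Both end flaps lie within 0.1 rad of flat, the lid lies over them within 0.02 rad of shut, at rest, and the clip has sprung back over its edge (pushed out by less than 2 mm) (all of step 2 and value of joint each of flap_left, flap_right below 0.1 rad and velocity of joint lid below 0.05 rad/s); the robot touches nothing.
It fails at once if the gripper presses on the lid with more than 50 N (contact force between the fingers and lid above 50 N).
It fails at once if the gripper presses on an end flap with more than 50 N (contact force between the fingers and flap_left above 50 N or contact force between the fingers and flap_right above 50 N).
It fails at once if the ramekin, the cup or the bottle is moved by more than 20 mm (distance of any of ramekin_centre, espresso_cup_centre, bottle_centre from where it was at the start of the episode above 0.02 m).
It also fails if it takes over 61 s, if anything falls off the work surface, if the arm or the gripper's body presses on something with over 40 N, if the wrist force passes 120 N, or if a joint passes its speed limit or range.

## Working session

There is one attempt and no reset: what is moved stays moved. The work goes in short steps, Python scripts to look and compute and a tool call to move; the robot and the scene stay as the last step left them, time stands still between calls to the robot, and variables do not carry over. Pictures are saved under pics/ and viewed, and the job is handed in when it is done.

Besides the shell and the picture viewer there is one more tool, called after ">>>" as name(argument=value, ...) on one line, values as JSON. send_rows: Moves the arm, as the interface text tells. Scaled input: -1 to 1 covers 40 cm each way for a shift and 0.08 rad each way for a turn. Its arguments: {"type":"object","properties":{"delta_pos":{"type":"array","items":{"type":"array","items":{"type":"number"}}},"angular":{"type":"array","items":{"type":"array","items":{"type":"number"}}},"hand":{"type":"number"},"squeeze":{"type":"number"}},"required":["delta_pos","angular"]}

```bash
mkdir -p pics; ls; python3 - <<'E'
from rig import manip
import cv2
print(manip.get_state())
for n in ("scene","top","wrist"):
    c=manip.calibration(n); print(n,c)
    cv2.imwrite(f"pics/{n}0.png",manip.get_image(n))
E
```

```text
pics
{'clock': 0.0, 'qpos': array([ 1.14398383e+00,  2.76628787e-01,  1.50613157e+00,  4.49717986e-06,
        1.36070884e+00, -1.21005558e-01]), 'qd': array([ 0.00064884, -0.00064751,  0.00046644,  0.00045766,  0.00139352,
        0.00114263]), 'effort': array([ 2.44277340e-03, -4.16771364e+01, -2.45807236e+01,  3.70048883e-04,
        1.07524931e-02,  1.76168055e-05]), 'position': array([0.17291248, 0.54786884, 0.24942104]), 'ee_rot': array([ 4.57343396e-04,  8.06555182e-01,  5.91158065e-01, -8.19262745e-04]), 'contact_force': array([0.61852407, 0.91732854, 0.65856538]), 'moment': array([-0.02394385, -0.03372096,  0.01173372]), 'width': 0.08567049269443217}
scene {'fx': 582.7951616364132, 'fy': 582.7951616364132, 'cx': 322.5725529313811, 'cy': 246.66566991320164, 'camera_from_world': array([[-0.18056428,  0.98355977, -0.00259162,  0.04927844],
       [-0.7278717 , -0.13185135,  0.67291754,  0.29083172],
       [ 0.66151291,  0.12339124,  0.73971297, -1.26355207],
       [ 0.        ,  0.        ,  0.        ,  1.        ]])}
top {'fx': 571.2891369475389, 'fy': 571.2891369475389, 'cx': 321.40221018420203, 'cy': 235.93604901408062, 'camera_from_world': array([[-0.05660026, -0.99838893,  0.0039945 ,  0.05881834],
       [ 0.97353794, -0.05430328,  0.2219798 , -0.48763553],
       [-0.22140526,  0.01645292,  0.97504308, -1.06234877],
       [ 0.        ,  0.        ,  0.        ,  1.        ]])}
wrist {'fx': 379.8461644980788, 'fy': 379.8461644980788, 'cx': 313.40004878870013, 'cy': 242.2397457648966, 'camera_from_world': array([[ 3.00680208e-01,  9.53724961e-01, -3.32476409e-04,
        -5.74400295e-01],
       [-9.20956879e-01,  2.90258807e-01, -2.59977406e-01,
         3.27868516e-02],
       [-2.47850438e-01,  7.84762570e-02,  9.65614642e-01,
        -3.77116231e-01],
       [ 0.00000000e+00,  0.00000000e+00,  0.00000000e+00,
         1.00000000e+00]])}
```

View pics/scene0.png

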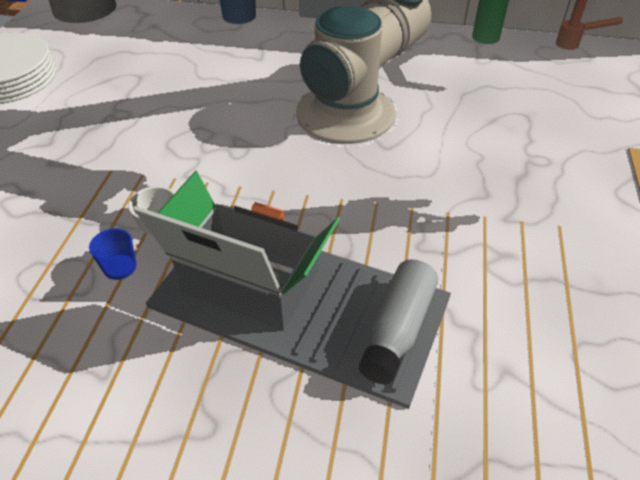

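View pics/top0.png

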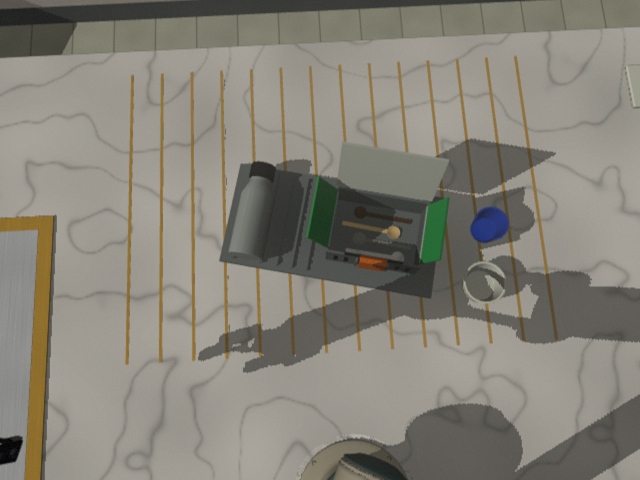

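View pics/wrist0.png

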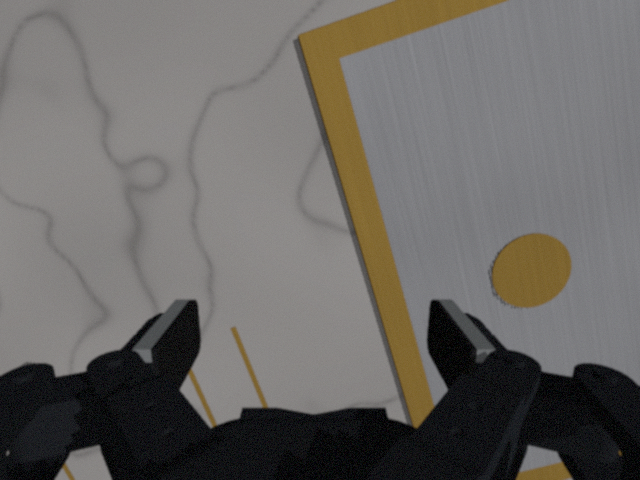

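The top view shows the caddy around (380,225), its rear away from the robot, with plate corners at about (240,163), (220,260) and (432,297). The lid leans back near (392,172) and the flaps are at about (320,210) and (435,230). I'll measure the plate corners.

```bash
cat > h.py <<'E'
import numpy as np, cv2
def cal(manip,n):
    c=manip.calibration(n); return c
def ray(c,uv):
    T=np.array(c["camera_from_world"]);R=T[:3,:3];t=T[:3,3]
    d=np.array([(uv[0]-c["cx"])/c["fx"],-(uv[1]-c["cy"])/c["fy"],-1.0])
    return -R.T@t, R.T@d
def onz(c,uv,z):
    o,d=ray(c,uv); return o+d*(z-o[2])/d[2]
def proj(c,P):
    T=np.array(c["camera_from_world"]); p=T[:3,:3]@np.asarray(P)+T[:3,3]
    return np.array([c["cx"]+c["fx"]*p[0]/-p[2], c["cy"]-c["fy"]*p[1]/-p[2]])
E
python3 - <<'E'
from rig import manip
from h import *
t=cv2.imread("pics/top0.png");s=cv2.imread("pics/scene0.png")
cv2.imwrite("pics/topz.png",cv2.resize(t[130:310,210:540],None,fx=2.4,fy=2.4,interpolation=cv2.INTER_CUBIC)[:, :800])
cv2.imwrite("pics/scz.png",cv2.resize(s[160:420,80:460],None,fx=2.1,fy=2.1,interpolation=cv2.INTER_CUBIC))
ct,cs=manip.calibration("top"),manip.calibration("scene")
for uv in [(240,163),(220,260),(432,297)]: print(onz(ct,uv,.012))
for uv in [(409,406),(450,294),(148,303)]: print(onz(cs,uv,.012))
E
```

```text
[0.66554174 0.1917576  0.012     ]
[0.46166442 0.23705554 0.012     ]
[ 0.36350811 -0.18155861  0.012     ]
[0.6714515  0.19183221 0.012     ]
[0.4693491  0.23942411 0.012     ]
[ 0.57074022 -0.22071524  0.012     ]
```

View pics/topz.png

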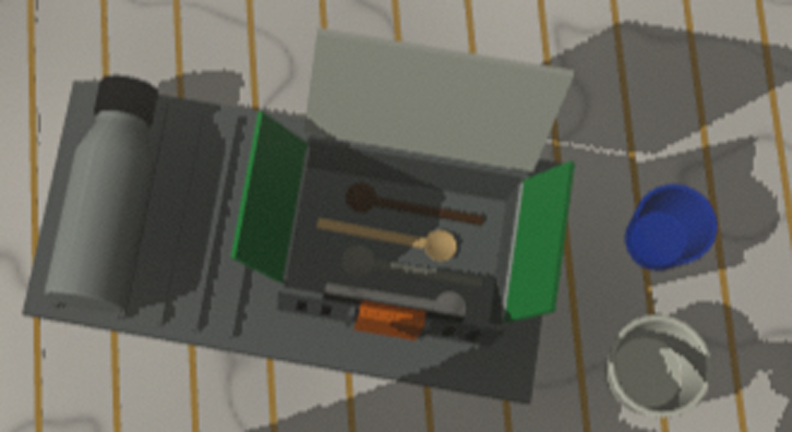

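View pics/scz.png

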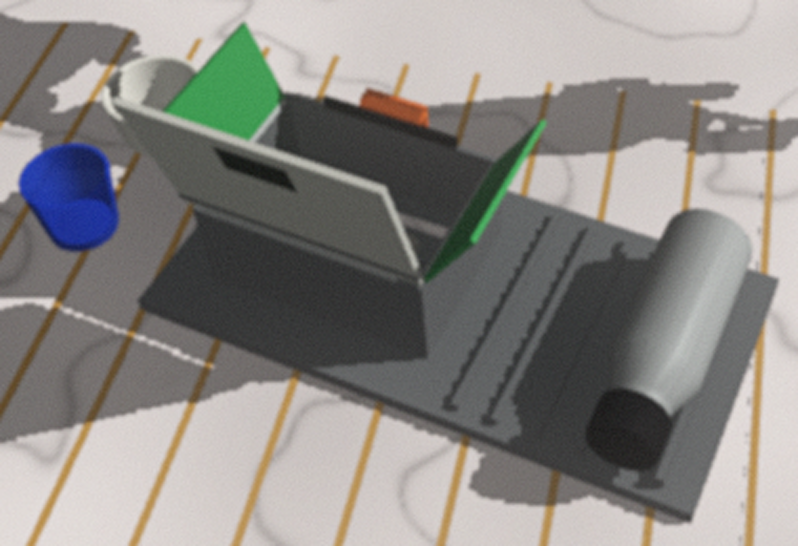

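```bash
cat > fit.py <<'E'
from rig import manip
from h import *
from scipy.optimize import least_squares
ct,cs=manip.calibration("top"),manip.calibration("scene")
t=lambda u,v:(u/2.4+210,v/2.4+130)
s=lambda u,v:(u/2.1+80,v/2.1+160)
f=lambda sg,a,x:(x,sg*(.088-.072*np.cos(a)),.091+.072*np.sin(a))
l=lambda a,y:(.065-.132*np.cos(a),y,.100+.132*np.sin(a))
def obs(p):
    x,y,w,al,ar,ad=p
    return [(ct,t(72,80),(.105,.3,.012)),(ct,t(22,314),(-.105,.3,.012)),(ct,t(530,403),(-.105,-.13,.012)),
     (cs,s(778,280),(-.105,.3,.012)),(cs,s(690,514),(.105,.3,.012)),(cs,s(140,300),(.105,-.13,.012)),
     (ct,t(262,110),f(1,al,.058)),(ct,t(233,258),f(1,al,-.058)),(cs,s(545,120),f(1,al,-.058)),(cs,s(473,242),f(1,al,.058)),
     (ct,t(574,162),f(-1,ar,.058)),(ct,t(555,312),f(-1,ar,-.058)),(cs,s(245,22),f(-1,ar,-.058)),
     (ct,t(318,30),l(ad,.092)),(ct,t(574,70),l(ad,-.092)),(cs,s(383,187),l(ad,.092)),(cs,s(115,95),l(ad,-.092))]
def W(p,q):
    c,n=np.cos(p[2]),np.sin(p[2]); return np.array([p[0]+c*q[0]-n*q[1],p[1]+n*q[0]+c*q[1],q[2]])
def res(p): return np.concatenate([proj(c,W(p,q))-uv for c,uv,q in obs(p)])
E
python3 - <<'E'
from fit import *
r=least_squares(res,[.5,-.03,-.21,1.9,1.9,1.9],loss="soft_l1")
print(r.x.round(4));print(res(r.x).reshape(-1,2).round(1).tolist())
E
```

```text
[ 0.4956 -0.076  -0.2355  2.1415  1.9408  1.8388]
[[0.2, -1.3], [-0.8, -1.7], [-0.7, -0.6], [0.2, -2.1], [0.2, -1.3], [-1.6, -2.1], [-1.8, -0.4], [-1.4, -1.1], [-0.0, -0.9], [-0.1, -1.8], [-0.1, -0.4], [-0.7, -0.5], [-1.8, -1.8], [-0.8, -0.9], [-0.7, 0.6], [-0.5, -0.6], [-1.1, -0.1]]
```

Joint fit residuals are about 1–2 px. The caddy is at (0.496, -0.076) with yaw -0.2355. The flaps are at about 2.14 and 1.94 rad, and the lid is at about 1.84. First I'll align the tool's x axis with the caddy's y and close the fingers. Then I'll travel to a point outside the left flap.

```bash
cat > st.py <<'E'
from rig import manip
from h import *
P=(0.4956,-0.076,-0.2355)
def cf(p):
    c,n=np.cos(P[2]),np.sin(P[2]); d=np.array(p[:2])-P[:2]
    return np.array([c*d[0]+n*d[1],-n*d[0]+c*d[1],p[2]])
def show(tx=None):
    s=manip.get_state(); q=s["ee_rot"]
    from scipy.spatial.transform import Rotation as Ro
    R=Ro.from_quat([q[1],q[2],q[3],q[0]]).as_matrix()
    p=cf(s["position"])*1000; tip=p.copy(); tip[2]-=manip.tip_reach*1000
    print("t",round(s["clock"],2),"tip caddy mm",tip.round(1),"toolx yaw-ideal",round(np.arctan2(R[1,0],R[0,0])-P[2]-np.pi/2,4),"tilt",R[:2,2].round(3),"F",np.round(s["contact_force"],1),"w",round(s["width"],4),"reach",manip.tip_reach)
    if tx is not None:
        d=np.array(tx)-tip; print("norm tool",(np.array([d[1],d[0],-d[2]])/400).round(4))
E
python3 -c "
from st import *
show((-15,165,150))"
```

```text
t 0.15 tip caddy mm [-459.3  531.5  230.6] toolx yaw-ideal -0.0703 tilt [-0.001 -0.001] F [-0.2  0.1 -0.1] w 0.0856 reach 0.019
norm tool [-0.9162  1.1108  0.2016]
```

>>> send_rows(delta_pos=[[0,0,0]], angular=[[0,0,-0.87]], hand=0)

```text
clock: 0.23
position: [0.173, 0.5481, 0.2498]
ee_rot: [0.0, 0.785, 0.619, -0.0]
contact_force: [-1.6, 0.4, 0.3]
width: 0.0754
```

```bash
python3 -c "
from st import *
show((-15,165,231))"
```

```text
t 0.23 tip caddy mm [-459.3  531.6  230.8] toolx yaw-ideal 0.0004 tilt [-0.    -0.001] F [-1.6  0.4  0.3] w 0.0754 reach 0.019
norm tool [-9.1650e-01  1.1108e+00 -4.0000e-04]
```

>>> send_rows(delta_pos=[[-0.061,0.074,0],[-0.061,0.074,0],[-0.061,0.074,0],[-0.061,0.074,0],[-0.061,0.074,0]], angular=[[0,0,0],[0,0,0],[0,0,0],[0,0,0],[0,0,0]])

```text
clock: 0.65
position: [0.2889, 0.3935, 0.2501]
ee_rot: [0.0, 0.785, 0.619, -0.0]
contact_force: [0.9, 0.5, 0.1]
width: 0.0119
```

>>> send_rows(delta_pos=[[-0.061,0.074,0],[-0.061,0.074,0],[-0.061,0.074,0],[-0.061,0.074,0],[-0.061,0.074,0]], angular=[[0,0,0],[0,0,0],[0,0,0],[0,0,0],[0,0,0]])

```text
clock: 1.07
position: [0.4044, 0.2401, 0.2503]
ee_rot: [-0.0, 0.785, 0.619, 0.0]
contact_force: [0.8, 1.2, -0.2]
width: -0.0001
```

>>> send_rows(delta_pos=[[-0.061,0.074,0],[-0.061,0.074,0],[-0.061,0.074,0],[-0.061,0.074,0],[0,0,0]], angular=[[0,0,0],[0,0,0],[0,0,0],[0,0,0],[0,0,0]])

```text
clock: 1.48
position: [0.5005, 0.1138, 0.2499]
ee_rot: [0.003, 0.787, 0.617, 0.0]
contact_force: [0.2, -0.2, -0.2]
width: 0.0001
```

```bash
python3 -c "
from st import *
show((-15,165,125))"
```

```text
t 1.48 tip caddy mm [-39.6 185.7 230.9] toolx yaw-ideal -0.0064 tilt [ 0.003 -0.004] F [ 0.2 -0.2 -0.2] w 0.0001 reach 0.019
norm tool [-0.0518  0.0614  0.2648]
```

>>> send_rows(delta_pos=[[-0.03,0.05,0.08],[-0.015,0.01,0.1],[0,0,0.085],[0,0,0],[-0.04,0,0]], angular=[[0,0,0],[0,0,0],[0,0,0],[0,0,0],[0,0,0]])

```text
clock: 1.9
position: [0.5103, 0.0823, 0.1427]
ee_rot: [-0.002, 0.785, 0.619, -0.001]
contact_force: [-0.3, 0.1, 0.1]
width: 0.0001
```

```bash
python3 -c "
from st import *
show((-15,105,125))
cv2.imwrite('pics/s1.png',manip.get_image('scene'))"
```

```text
t 1.9 tip caddy mm [-22.6 157.4 123.7] toolx yaw-ideal 0.0007 tilt [-0.005  0.002] F [-0.3  0.1  0.1] w 0.0001 reach 0.019
norm tool [-0.131   0.0191 -0.0031]
```

View pics/s1.png

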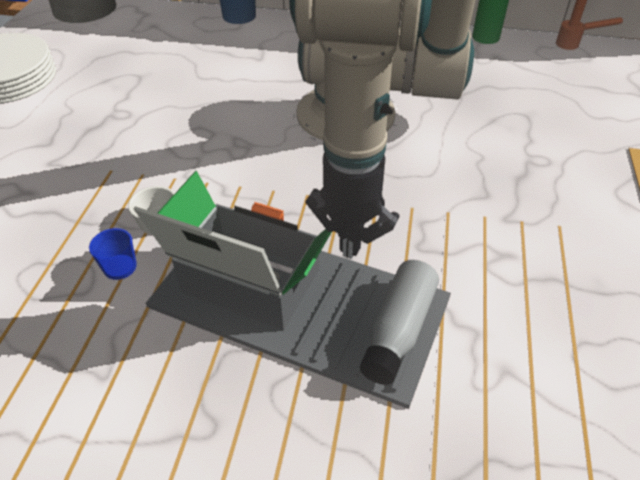

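The fingertip at (348,250) sits just outside the left flap, whose edge is near (327,232). Next I'll push the flap up and over along an arc.

>>> send_rows(delta_pos=[[-0.034,0.01,-0.02],[-0.034,0.009,-0.02],[-0.034,0,-0.008],[-0.034,0,-0.007],[-0.025,0,-0.005]], angular=[[0,0,0],[0,0,0],[0,0,0],[0,0,0],[0,0,0]])

```text
clock: 2.37
position: [0.5046, 0.0163, 0.1706]
ee_rot: [0.001, 0.785, 0.619, 0.002]
contact_force: [0.8, 0.2, 0.3]
width: -0.0001
```

```bash
python3 -c "
from st import *
show((-15,83,148))
cv2.imwrite('pics/s2.png',manip.get_image('scene'))"
```

```text
t 2.37 tip caddy mm [-12.8  91.9 151.6] toolx yaw-ideal -0.0006 tilt [0.003 0.001] F [0.8 0.2 0.3] w -0.0001 reach 0.019
norm tool [-0.0222 -0.0054  0.0089]
```

View pics/s2.png

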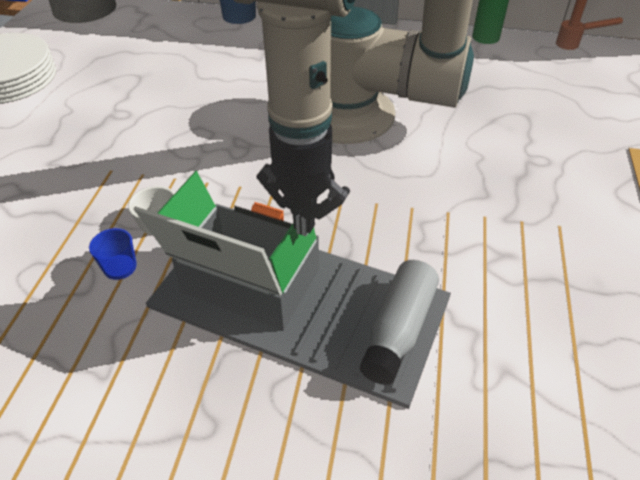

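The left flap now leans inward, with the fingertip at (300,230) on its outer face. I'll continue the arc down.

>>> send_rows(delta_pos=[[-0.025,0,0.005],[-0.025,0,0.012],[-0.025,-0.004,0.022],[-0.017,0,0.025],[-0.017,0,0.025]], angular=[[0,0,0],[0,0,0],[0,0,0],[0,0,0],[0,0,0]])

```text
clock: 2.83
position: [0.4918, -0.0267, 0.1319]
ee_rot: [0.0, 0.786, 0.619, 0.0]
contact_force: [0.7, 2.1, 1.3]
width: 0.0001
```

```bash
python3 -c "
from st import *
show((-15,44,99))"
```

```text
t 2.83 tip caddy mm [-15.2  47.1 112.9] toolx yaw-ideal -0.0008 tilt [ 0.001 -0.   ] F [0.7 2.1 1.3] w 0.0001 reach 0.019
norm tool [-0.0077  0.0004  0.0349]
```

>>> send_rows(delta_pos=[[-0.008,0,0.018],[0,0,0.017],[0,0,0.006],[0,0,0]], angular=[[0,0,0],[0,0,0],[0,0,0],[0,0,0]])

```text
clock: 3.17
position: [0.4904, -0.0288, 0.1152]
ee_rot: [-0.001, 0.785, 0.619, -0.001]
contact_force: [-0.9, -0.5, 0.1]
width: -0.0001
```

```bash
python3 -c "
from st import *
show((-15,44,93))"
```

```text
t 3.17 tip caddy mm [-16.1  44.7  96.2] toolx yaw-ideal -0.0007 tilt [-0.003  0.001] F [-0.9 -0.5  0.1] w -0.0001 reach 0.019
norm tool [-0.0017  0.0027  0.008 ]
```

>>> send_rows(delta_pos=[[0,0,0.004],[0,0,0.002]], angular=[[0,0,0],[0,0,0]])

```text
clock: 3.33
position: [0.4911, -0.0287, 0.1139]
ee_rot: [-0.0, 0.785, 0.619, -0.0]
contact_force: [-0.4, 0.2, 1.9]
width: 0.0
```

>>> send_rows(delta_pos=[[0,0,0.0025],[0,0,0]], angular=[[0,0,0],[0,0,0]])

```text
clock: 3.5
position: [0.4912, -0.0287, 0.1129]
ee_rot: [-0.0, 0.785, 0.619, 0.0]
contact_force: [0.4, -0.2, 0.0]
width: -0.0001
```

```bash
python3 -c "
from st import *
show((-15,44,93))
cv2.imwrite('pics/s3.png',manip.get_image('scene')); cv2.imwrite('pics/w3.png',manip.get_image('wrist'))"
```

```text
t 3.5 tip caddy mm [-15.3  44.9  93.9] toolx yaw-ideal -0.0003 tilt [0. 0.] F [ 0.4 -0.2  0. ] w -0.0001 reach 0.019
norm tool [-0.0024  0.0007  0.0023]
```

View pics/s3.png

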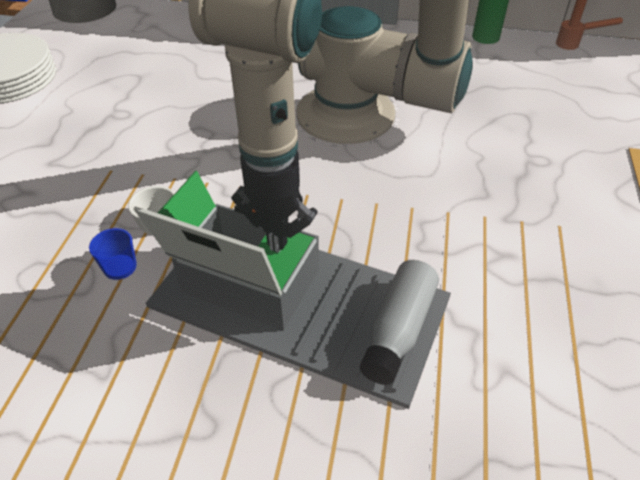

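View pics/w3.png

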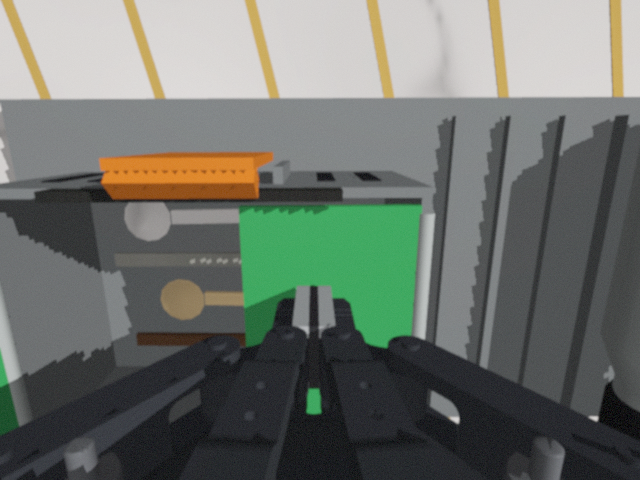

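The left flap looks flat, the green rectangle spanning (240–420, 205–345) in the wrist view. I'll press slightly further until the force rises.

>>> send_rows(delta_pos=[[0,0,0.002],[0,0,0]], angular=[[0,0,0],[0,0,0]])

```text
clock: 3.77
position: [0.4915, -0.0288, 0.1122]
ee_rot: [0.0, 0.785, 0.619, 0.0]
contact_force: [0.4, 0.2, -0.3]
width: 0.0004
```

>>> send_rows(delta_pos=[[0,0,0.002],[0,0,0]], angular=[[0,0,0],[0,0,0]])

```text
clock: 3.93
position: [0.4915, -0.0288, 0.1119]
ee_rot: [0.0, 0.786, 0.619, 0.0]
contact_force: [-0.2, 1.4, 5.8]
width: -0.0002
```

It's firm at tip z ≈ 93 mm, so the left flap is flat. Next I'll lift and travel to the outside of the right flap.

>>> send_rows(delta_pos=[[0,0,-0.08],[0,0,-0.1],[0,0,-0.1],[-0.08,0,-0.02],[-0.09,0,0]], angular=[[0,0,0],[0,0,0],[0,0,0],[0,0,0],[0,0,0]])

```text
clock: 4.35
position: [0.4779, -0.095, 0.2353]
ee_rot: [0.004, 0.784, 0.621, 0.003]
contact_force: [0.6, -1.9, 0.0]
width: -0.0004
```

>>> send_rows(delta_pos=[[-0.09,0,0],[-0.09,0,0],[-0.09,0,0],[-0.08,0,0],[0,0,0]], angular=[[0,0,0],[0,0,0],[0,0,0],[0,0,0],[0,0,0]])

```text
clock: 4.77
position: [0.4417, -0.2367, 0.2312]
ee_rot: [0.002, 0.787, 0.617, -0.001]
contact_force: [0.4, -0.6, 0.2]
width: 0.0003
```

```bash
python3 -c "
from st import *
show((-15,-160,132))"
```

```text
t 4.77 tip caddy mm [ -14.9 -168.9  212.2] toolx yaw-ideal -0.0056 tilt [-0.    -0.004] F [ 0.4 -0.6  0.2] w 0.0003 reach 0.019
norm tool [ 2.220e-02 -2.000e-04  2.005e-01]
```

>>> send_rows(delta_pos=[[0.01,0,0.1],[0.01,0,0.09],[0.04,0,0],[0.035,0,-0.015],[0.035,0,-0.02]], angular=[[0,0,0],[0,0,0],[0,0,0],[0,0,0],[0,0,0]])

```text
clock: 5.18
position: [0.4536, -0.1794, 0.1676]
ee_rot: [-0.002, 0.786, 0.619, -0.001]
contact_force: [-0.4, 0.1, 0.5]
width: -0.0
```

```bash
python3 -c "
from st import *
show((-15,-103,148))"
```

```text
t 5.18 tip caddy mm [ -16.7 -110.4  148.6] toolx yaw-ideal -0.001 tilt [-0.004  0.002] F [-0.4  0.1  0.5] w -0.0 reach 0.019
norm tool [0.0184 0.0042 0.0015]
```

>>> send_rows(delta_pos=[[0.025,0,0],[0.025,0,0],[0.025,0,0.005],[0.025,0,0.012],[0.022,0,0.024]], angular=[[0,0,0],[0,0,0],[0,0,0],[0,0,0],[0,0,0]])

```text
clock: 5.6
position: [0.4672, -0.1324, 0.1532]
ee_rot: [0.001, 0.785, 0.619, 0.001]
contact_force: [0.7, -1.2, 1.7]
width: 0.0003
```

```bash
python3 -c "
from st import *
show((-15,-48,116))
cv2.imwrite('pics/s4.png',manip.get_image('scene'))"
```

```text
t 5.6 tip caddy mm [-14.4 -61.5 134.2] toolx yaw-ideal -0.0007 tilt [ 0.003 -0.001] F [ 0.7 -1.2  1.7] w 0.0003 reach 0.019
norm tool [ 0.0337 -0.0014  0.0456]
```

View pics/s4.png

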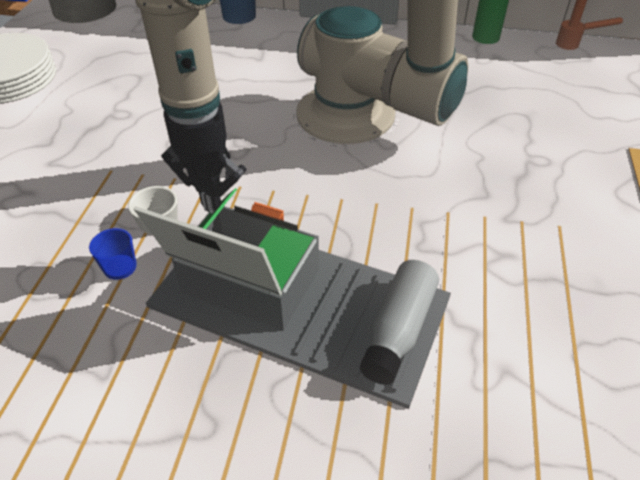

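The left flap lies flat at about (285,255). The right flap, near (215,210), is leaning inward under the finger. I'll continue the arc.

>>> send_rows(delta_pos=[[0.017,0,0.023],[0.017,0,0.025],[0.01,0,0.025],[0,0,0.022],[0,0,0.003]], angular=[[0,0,0],[0,0,0],[0,0,0],[0,0,0],[0,0,0]])

```text
clock: 6.07
position: [0.4699, -0.1151, 0.112]
ee_rot: [-0.001, 0.786, 0.619, -0.0]
contact_force: [0.9, 0.6, 1.0]
width: 0.0
```

```bash
python3 -c "
from st import *
show((-15,-44,93))"
```

```text
t 6.07 tip caddy mm [-15.9 -44.   93. ] toolx yaw-ideal -0.001 tilt [-0.002  0.002] F [0.9 0.6 1. ] w 0.0 reach 0.019
norm tool [0.0001 0.0022 0.0001]
```

>>> send_rows(delta_pos=[[0,0,0.001],[0,0,0]], angular=[[0,0,0],[0,0,0]])

```text
clock: 6.23
position: [0.4699, -0.1162, 0.1129]
ee_rot: [-0.0, 0.786, 0.619, -0.0]
contact_force: [-0.1, -0.6, -0.2]
width: 0.0002
```

>>> send_rows(delta_pos=[[0,0,0.002],[0,0,0]], angular=[[0,0,0],[0,0,0]])

```text
clock: 6.4
position: [0.4702, -0.1163, 0.1126]
ee_rot: [0.0, 0.786, 0.619, -0.0]
contact_force: [0.4, -0.7, 1.1]
width: -0.0
```

```bash
python3 -c "
from st import *
show((-15,-44,250))
cv2.imwrite('pics/w5.png',manip.get_image('wrist'))"
```

```text
t 6.4 tip caddy mm [-15.3 -45.1  93.6] toolx yaw-ideal -0.001 tilt [ 0. -0.] F [ 0.4 -0.7  1.1] w -0.0 reach 0.019
norm tool [ 0.0028  0.0007 -0.3911]
```

View pics/w5.png

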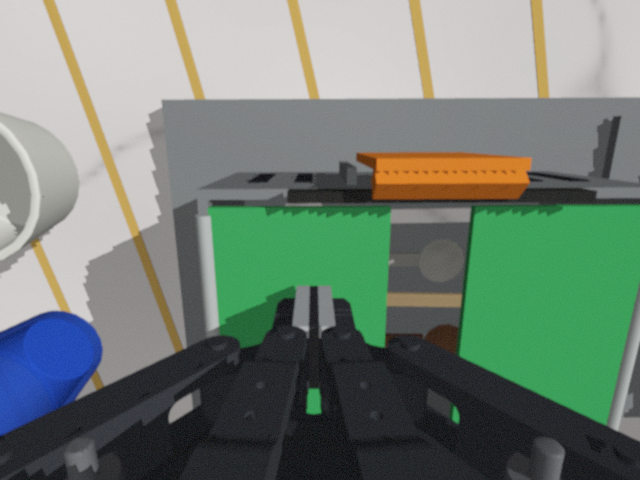

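Both flaps look flat, with the orange clip ridge at (445,180). I'll press once more on the right flap.

>>> send_rows(delta_pos=[[0,0,0.0025],[0,0,0]], angular=[[0,0,0],[0,0,0]])

```text
clock: 6.62
position: [0.4705, -0.1163, 0.112]
ee_rot: [0.0, 0.786, 0.619, 0.0]
contact_force: [-0.9, 0.9, 2.2]
width: 0.0002
```

>>> send_rows(delta_pos=[[0,0,0.0015],[0,0,0]], angular=[[0,0,0],[0,0,0]])

```text
clock: 6.78
position: [0.4705, -0.1163, 0.1119]
ee_rot: [0.0, 0.785, 0.619, 0.0]
contact_force: [-1.4, -0.2, 7.6]
width: 0.0
```

>>> send_rows(delta_pos=[[0,0,-0.08],[0,0,-0.1],[0,0,-0.1],[0,0,-0.1],[0.04,0.02,-0.06]], angular=[[0,0,0],[0,0,0],[0,0,0],[0,0,0],[0,0,0]])

```text
clock: 7.2
position: [0.4817, -0.1042, 0.2914]
ee_rot: [0.003, 0.786, 0.618, 0.001]
contact_force: [1.2, 0.3, -0.1]
width: -0.0001
```

```bash
python3 -c "
from st import *
show((150,0,270))
T=manip.calibration('wrist')['camera_from_world'];o=-T[:3,:3].T@T[:3,3];print('cam',(cf(o)*1000).round())
cv2.imwrite('pics/t6.png',manip.get_image('top'));cv2.imwrite('pics/s6.png',manip.get_image('scene'))"
```

```text
t 7.2 tip caddy mm [ -6.9 -30.7 272.4] toolx yaw-ideal -0.003 tilt [ 0.005 -0.004] F [ 1.2  0.3 -0.1] w -0.0001 reach 0.019
norm tool [0.0766 0.3923 0.006 ]
cam [-74. -30. 414.]
```

View pics/s6.png

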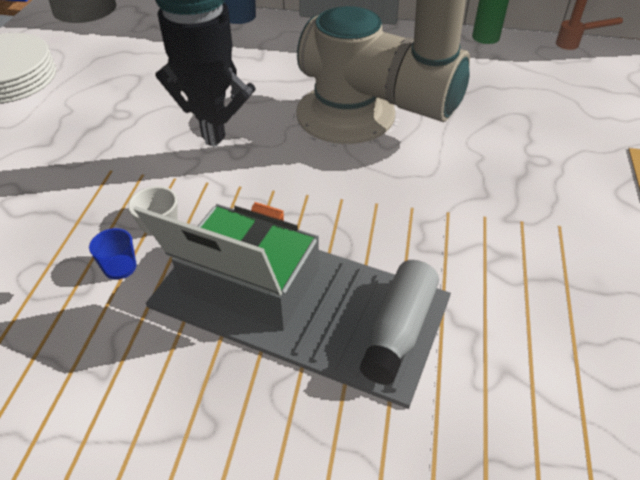

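Both flaps lie flat and the lid is still open. Next I'll go over the top to behind the lid.

>>> send_rows(delta_pos=[[0.02,0.08,-0.02],[0.02,0.08,-0.01],[0.02,0.08,0],[0.017,0.08,0],[0,0.075,0]], angular=[[0,0,0],[0,0,0],[0,0,0],[0,0,0],[0,0,0]])

```text
clock: 7.72
position: [0.6439, -0.1084, 0.2974]
ee_rot: [-0.001, 0.785, 0.619, -0.0]
contact_force: [-0.9, 0.3, 0.7]
width: 0.0001
```

>>> send_rows(delta_pos=[[0,0,0.04],[0,0,0.08],[0,0,0.08],[0,0,0],[0,0,0]], angular=[[0,0,0],[0,0,0],[0,0,0],[0,0,0],[0,0,0]])

```text
clock: 8.13
position: [0.641, -0.1091, 0.2161]
ee_rot: [-0.003, 0.786, 0.619, -0.002]
contact_force: [-0.8, 0.1, 0.7]
width: -0.0001
```

```bash
python3 -c "
from st import *
show((115,0,200))
cv2.imwrite('pics/s7.png',manip.get_image('scene'))"
```

```text
t 8.13 tip caddy mm [149.1   1.7 197.1] toolx yaw-ideal -0.0007 tilt [-0.006  0.002] F [-0.8  0.1  0.7] w -0.0001 reach 0.019
norm tool [-0.0043 -0.0853 -0.0072]
```

View pics/s7.png

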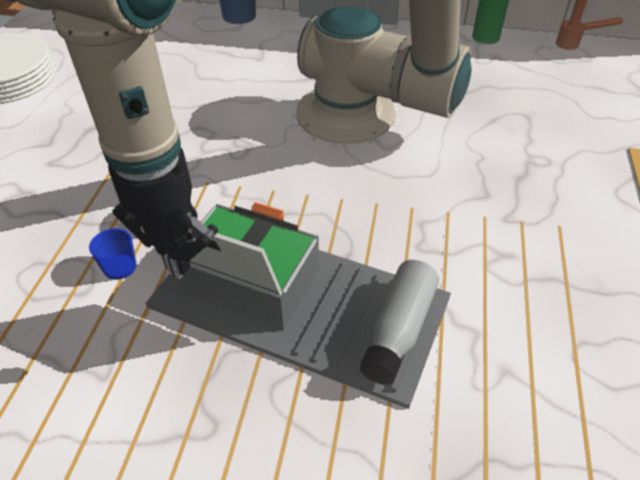

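The gripper is behind the lid, with the fingertip at about (180,270) and clear of the cup. I'll push the lid forward and over along the arc.

>>> send_rows(delta_pos=[[-0.004,-0.044,-0.007],[0,-0.044,-0.007],[0,-0.044,0],[0,-0.035,0],[0,-0.03,0]], angular=[[0,0,0],[0,0,0],[0,0,0],[0,0,0],[0,0,0]])

```text
clock: 8.6
position: [0.5668, -0.093, 0.2282]
ee_rot: [0.003, 0.785, 0.619, 0.002]
contact_force: [1.3, -0.5, -0.9]
width: 0.0001
```

```bash
python3 -c "
from st import *
show((38,0,202))"
```

```text
t 8.6 tip caddy mm [7.320e+01 1.000e-01 2.092e+02] toolx yaw-ideal -0.0007 tilt [ 0.007 -0.002] F [ 1.3 -0.5 -0.9] w 0.0001 reach 0.019
norm tool [-0.0003 -0.0879  0.0179]
```

>>> send_rows(delta_pos=[[0,-0.029,0.002],[0,-0.029,0.006],[0,-0.029,0.01],[0,-0.03,0.016],[0,-0.03,0.022]], angular=[[0,0,0],[0,0,0],[0,0,0],[0,0,0],[0,0,0]])

```text
clock: 9.02
position: [0.5105, -0.0795, 0.2059]
ee_rot: [0.004, 0.785, 0.619, 0.003]
contact_force: [-0.9, -0.6, 1.3]
width: -0.0001
```

```bash
python3 -c "
from st import *
show((1,0,181))
cv2.imwrite('pics/s8.png',manip.get_image('scene'))"
```

```text
t 9.02 tip caddy mm [1.530e+01 1.000e-01 1.869e+02] toolx yaw-ideal -0.0007 tilt [ 0.009 -0.003] F [-0.9 -0.6  1.3] w -0.0001 reach 0.019
norm tool [-0.0003 -0.0358  0.0147]
```

View pics/s8.png

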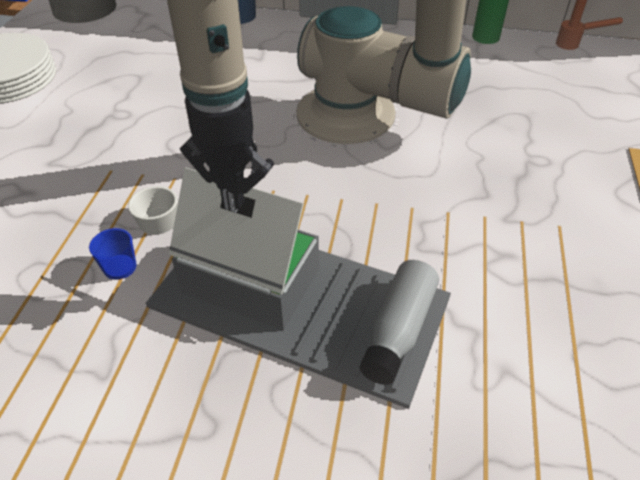

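The finger is on the lid's outer face by the pad at (238,205), and the lid is at about 1 rad. I'll continue down.

>>> send_rows(delta_pos=[[0,-0.03,0.022],[0,-0.028,0.032],[0,-0.024,0.035],[0,-0.015,0.035],[0,-0.012,0.025]], angular=[[0,0,0],[0,0,0],[0,0,0],[0,0,0],[0,0,0]])

```text
clock: 9.48
position: [0.4674, -0.069, 0.144]
ee_rot: [0.002, 0.785, 0.619, 0.001]
contact_force: [0.2, -0.5, 0.3]
width: -0.0001
```

```bash
python3 -c "
from st import *
show((-40,0,114))"
```

```text
t 9.48 tip caddy mm [-29.1   0.2 125. ] toolx yaw-ideal -0.0007 tilt [ 0.004 -0.001] F [ 0.2 -0.5  0.3] w -0.0001 reach 0.019
norm tool [-0.0006 -0.0272  0.0276]
```

>>> send_rows(delta_pos=[[0,-0.015,0.008],[0,-0.012,0.008],[0,0,0],[0,0,0]], angular=[[0,0,0],[0,0,0],[0,0,0],[0,0,0]])

```text
clock: 9.82
position: [0.4563, -0.0662, 0.1371]
ee_rot: [0.001, 0.785, 0.619, 0.001]
contact_force: [0.7, 1.1, 0.1]
width: 0.0001
```

```bash
python3 -c "
from st import *
show((-40,0,110))
cv2.imwrite('pics/w9.png',manip.get_image('wrist'))"
```

```text
t 9.82 tip caddy mm [-40.5   0.3 118.1] toolx yaw-ideal -0.0007 tilt [ 0.002 -0.001] F [0.7 1.1 0.1] w 0.0001 reach 0.019
norm tool [-0.0009  0.0012  0.0203]
```

View pics/w9.png

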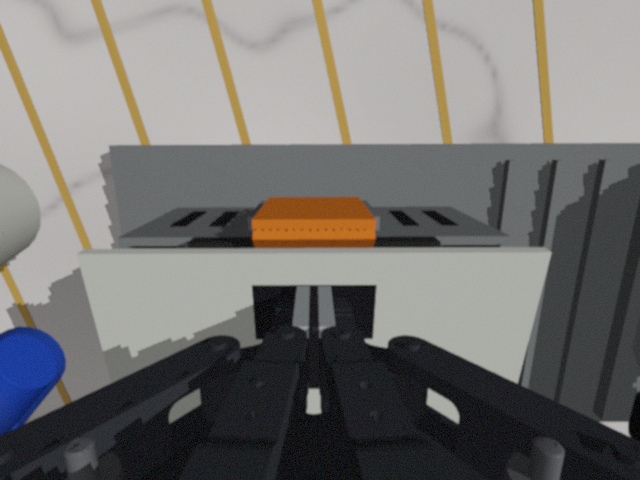

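The fingers are centred on the black pad at (315,310), and the lid edge at row 250 is just above the orange clip. Now I'll press in small steps.

>>> send_rows(delta_pos=[[0,0,0.006],[0,0,0.006],[0,0,0]], angular=[[0,0,0],[0,0,0],[0,0,0]])

```text
clock: 10.12
position: [0.4563, -0.0662, 0.1314]
ee_rot: [0.001, 0.786, 0.619, 0.0]
contact_force: [0.6, -0.6, 2.1]
width: 0.0001
```

>>> send_rows(delta_pos=[[0,0,0.004],[0,0,0]], angular=[[0,0,0],[0,0,0]])

```text
clock: 10.28
position: [0.4563, -0.0662, 0.1305]
ee_rot: [0.001, 0.785, 0.619, 0.0]
contact_force: [-0.8, 0.5, 7.0]
width: -0.0
```

>>> send_rows(delta_pos=[[0,0,0.004],[0,0,0]], angular=[[0,0,0],[0,0,0]])

```text
clock: 10.45
position: [0.4562, -0.0662, 0.1292]
ee_rot: [0.001, 0.785, 0.619, 0.0]
contact_force: [-1.8, 0.6, 9.8]
width: 0.0
```

>>> send_rows(delta_pos=[[0,0,0.004],[0,0,0]], angular=[[0,0,0],[0,0,0]])

```text
clock: 10.62
position: [0.4562, -0.0662, 0.1276]
ee_rot: [0.001, 0.785, 0.619, 0.0]
contact_force: [0.2, 0.3, 1.1]
width: 0.0002
```

>>> send_rows(delta_pos=[[0,0,0.004],[0,0,0]], angular=[[0,0,0],[0,0,0]])

```text
clock: 10.78
position: [0.4561, -0.0661, 0.1249]
ee_rot: [0.0, 0.785, 0.619, 0.0]
contact_force: [0.5, 0.1, 3.7]
width: 0.0001
```

>>> send_rows(delta_pos=[[0,0,0.004],[0,0,0]], angular=[[0,0,0],[0,0,0]])

```text
clock: 10.95
position: [0.456, -0.0661, 0.1235]
ee_rot: [0.0, 0.786, 0.619, 0.0]
contact_force: [0.9, -0.1, 4.0]
width: 0.0001
```

>>> send_rows(delta_pos=[[0,0,0.004],[0,0,0]], angular=[[0,0,0],[0,0,0]])

```text
clock: 11.12
position: [0.456, -0.0661, 0.1223]
ee_rot: [0.0, 0.785, 0.619, 0.0]
contact_force: [-0.7, -0.4, 8.5]
width: -0.0001
```

>>> send_rows(delta_pos=[[0,0,0.003],[0,0,0]], angular=[[0,0,0],[0,0,0]])

```text
clock: 11.28
position: [0.456, -0.0661, 0.1212]
ee_rot: [0.0, 0.785, 0.619, 0.0]
contact_force: [-1.3, -0.2, 9.7]
width: -0.0001
```

>>> send_rows(delta_pos=[[0,0,0.003],[0,0,0]], angular=[[0,0,0],[0,0,0]])

```text
clock: 11.45
position: [0.456, -0.0661, 0.1206]
ee_rot: [0.0, 0.785, 0.619, 0.0]
contact_force: [-2.7, 1.3, 16.1]
width: 0.0001
```

>>> send_rows(delta_pos=[[0,0,0.002],[0,0,0]], angular=[[0,0,0],[0,0,0]])

```text
clock: 11.62
position: [0.4559, -0.0661, 0.1202]
ee_rot: [0.0, 0.785, 0.619, 0.0]
contact_force: [-4.0, 0.3, 18.8]
width: -0.0
```

>>> send_rows(delta_pos=[[0,0,0.002],[0,0,0]], angular=[[0,0,0],[0,0,0]])

```text
clock: 11.78
position: [0.4559, -0.0661, 0.1197]
ee_rot: [0.001, 0.785, 0.619, 0.0]
contact_force: [-4.3, 0.2, 20.1]
width: -0.0
```

>>> send_rows(delta_pos=[[0,0,0.002],[0,0,0]], angular=[[0,0,0],[0,0,0]])

```text
clock: 11.95
position: [0.4559, -0.0661, 0.1193]
ee_rot: [0.001, 0.785, 0.619, 0.0]
contact_force: [-4.8, 1.4, 22.2]
width: 0.0001
```

```bash
python3 -c "
from st import *
show()
cv2.imwrite('pics/w10.png',manip.get_image('wrist'))"
```

```text
t 11.95 tip caddy mm [-40.9   0.4 100.3] toolx yaw-ideal -0.0005 tilt [ 0.001 -0.   ] F [-4.8  1.4 22.2] w 0.0001 reach 0.019
```

View pics/w10.png

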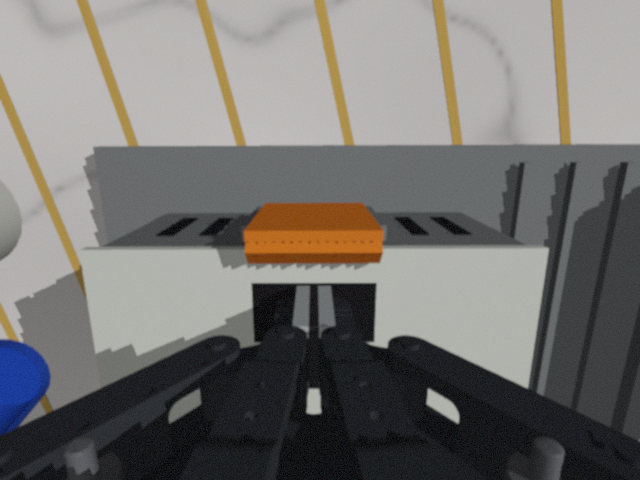

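The clip nose, with its lower edge at row 262, now overlaps the lid edge at row 247, so it has snapped over. I'll release and check.

>>> send_rows(delta_pos=[[0,0,-0.01],[0,0,-0.02],[0,0,-0.06],[0,0,0]], angular=[[0,0,0],[0,0,0],[0,0,0],[0,0,0]])

```text
clock: 12.33
position: [0.4574, -0.0665, 0.1555]
ee_rot: [0.002, 0.785, 0.619, 0.002]
contact_force: [0.4, -0.3, 0.1]
width: -0.0001
```

```bash
python3 -c "
from st import *
show()
cv2.imwrite('pics/w11.png',manip.get_image('wrist'))"
```

```text
t 12.33 tip caddy mm [-39.3   0.3 136.5] toolx yaw-ideal -0.0007 tilt [ 0.005 -0.001] F [ 0.4 -0.3  0.1] w -0.0001 reach 0.019
```

View pics/w11.png

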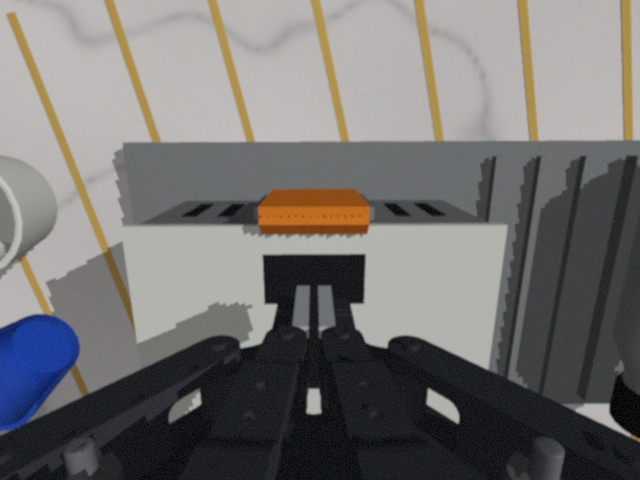

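The nose overlaps the lid edge by about 8 px, or 4 mm, so the lid is held with nothing touching it. I'll back away and check from the fixed cameras.

>>> send_rows(delta_pos=[[0,0,-0.08],[0,-0.05,-0.08],[0,-0.09,-0.05],[0,-0.09,0],[0,-0.09,0]], angular=[[0,0,0],[0,0,0],[0,0,0],[0,0,0],[0,0,0]])

```text
clock: 12.8
position: [0.3302, -0.0358, 0.2369]
ee_rot: [0.0, 0.785, 0.619, 0.0]
contact_force: [-1.0, -0.4, 0.9]
width: -0.0004
```

>>> send_rows(delta_pos=[[0,-0.05,0],[0,0,0],[0,0,0],[0,0,0]], angular=[[0,0,0],[0,0,0],[0,0,0],[0,0,0]])

```text
clock: 13.13
position: [0.3124, -0.0316, 0.2366]
ee_rot: [0.0, 0.786, 0.619, 0.0]
contact_force: [0.5, 0.1, -0.6]
width: 0.0002
```

```bash
python3 -c "
from st import *
show()
a=manip.get_image('scene');b=manip.get_image('top')
cs,ct=manip.calibration('scene'),manip.calibration('top')
def W(q):
    c,n=np.cos(P[2]),np.sin(P[2]); return np.array([P[0]+c*q[0]-n*q[1],P[1]+n*q[0]+c*q[1],q[2]])
for ang in (0,.06):
  for y in (-.092,.092):
    q=W((.065-.132*np.cos(ang)-.0025*np.sin(ang),y,.1+.132*np.sin(ang)+.0025)); print(ang,y,'scene',proj(cs,q).round(1),'top',proj(ct,q).round(1))
A=cv2.resize(a[150:330,80:360],None,fx=2.8,fy=2.8,interpolation=cv2.INTER_CUBIC);B=cv2.resize(b[130:310,210:530],None,fx=2.5,fy=2.5,interpolation=cv2.INTER_CUBIC)
cv2.imwrite('pics/s12.png',A);cv2.imwrite('pics/t12.png',B)
t0=cv2.imread('pics/top0.png')
for nm,lo,hi in (('blue',(100,0,0),(255,110,80)),):
  for im in (t0,b):
    m=cv2.inRange(im,lo,hi); M=cv2.moments(m,True); print(nm,M['m10']/M['m00'],M['m01']/M['m00'])
"
```

```text
t 13.13 tip caddy mm [-188.5    0.4  217.6] toolx yaw-ideal -0.0008 tilt [ 0.001 -0.   ] F [ 0.5  0.1 -0.6] w 0.0002 reach 0.019
0 -0.092 scene [215.3 195.7] top [421.9 267.6]
0 0.092 scene [320.  228.9] top [323.9 250.2]
0.06 -0.092 scene [214.6 192. ] top [422.7 266.9]
0.06 0.092 scene [319.9 225.3] top [323.9 249.3]
blue 489.9109026963658 224.74794841735053
blue 490.1193255512322 224.8443579766537
```

View pics/s12.png

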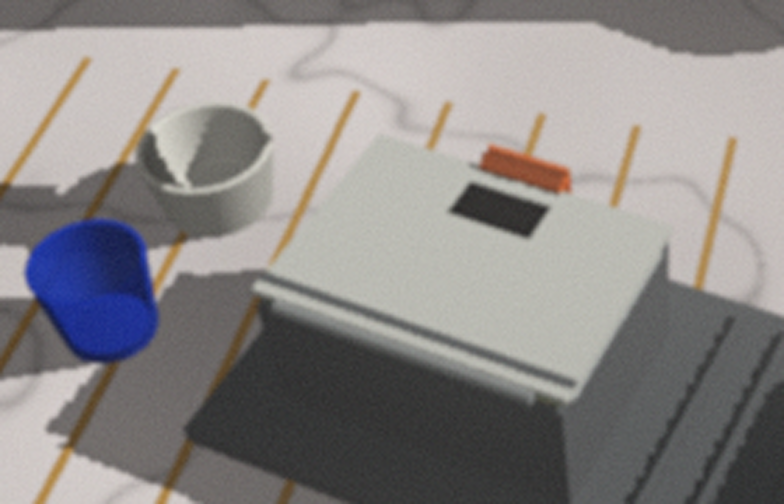

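View pics/t12.png

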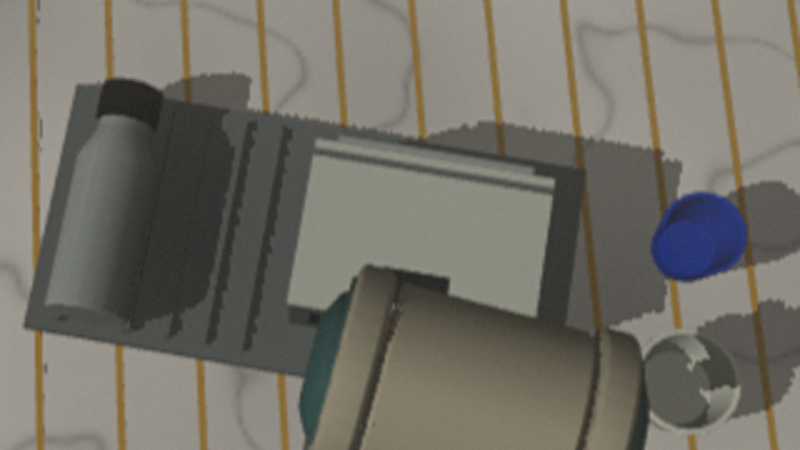

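The lid lies flat, with its front corners at or below the predicted shut position, and the clip covers its edge at (525,180). The cup hasn't moved, and the ramekin and bottle look unchanged. I'll hand it in.

```bash
python3 -c "
from rig import manip
print(manip.sign_off())"
```

```text
the job is handed in; nothing more can be done
None
```

The caddy is closed and the job is handed in, at about 13 s of the 61 s allowed. `sign_off` gave no verdict.

**What I did:** With closed fingers I folded the left flap flat, then the right one, pressing each to a firm stop at about 6–8 N. I then swung the lid over from behind and pressed on its pad in small steps to about 22 N. After that I lifted off and backed away.

**Last checks:**
- **Clip:** in the wrist view the nose overlaps the lid edge by about 4 mm with nothing touching the lid.
- **Lid:** in the scene view its front corners are at or below where they should be when shut. They read about 2–6 px below my prediction. Part of that is the 1–2 px offset already in my pose fit and part is the blurred corner. It is the opposite direction to a partly open lid.
- **Flaps:** I last saw them flat just before the lid closed, and they are hidden under it now.
- **Loose items:** the cup's position in the top view moved by about 0.2 px. The ramekin and bottle I compared only by eye; both looked unmoved.
- **Forces:** readings taken at the end of each move never went above about 23 N.

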